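# Eject a pressed bracket from its die and tray it

## Robot

A 6-joint arm with a two-finger parallel gripper is mounted at the origin on the work surface. World frame = base frame: x ahead of the robot, y to its left, z up, the work surface at z = 0. Lengths are in m, angles in rad, forces in N, time in s.
With the tool pointing down it reaches from about 0.425 to 1.125 m from the base axis. Payload 14.9 kg.
Tool frame: the origin (TCP) lies between the finger pads; the fingertips stand 11 mm ahead of it and the grasp point (between the pads) lies 8 mm behind it; z points along the fingers, x is the direction in which the jaws open and shut, and the axes are right-handed (so a half turn about z gives the same grasp; the last joint's range is limited). The gripper opens to 91 mm and grips with 3 to 60 N. Pads are 32 mm wide; open, the fingers measure 118 mm over their backs; the gripper's body (76 mm by 178 mm) begins 60 mm behind the grasp point.
Start: joints at [1.142, 0.379, 1.734, -0, 1.028, -0.033], TCP at [0.27, 0.646, 0.225] pointing down, gripper open.
Joint ranges: [-2.77, 2.77], [-0.74, 2.19], [0, 2.66], [-1.06, 4.2], [0.31, 2.87], [-3.08, 3.08]. Speed limits (rad/s): [1.89, 1.89, 2.39, 3.14, 3.14, 3.14].

## Interface

Orientations are given as a rotation vector (axis times angle).
In Python, from workcell import r gives the robot as it stands. The module is installed in compiled form; this text tells all that it offers.
- The arm moves only by the tool carry_out, never from a script. Its argument "steps" is a list of rows, each an object with "claw": the closure in counts, from 0 (fully open) to 255 (shut); "xyz": the shift along the tool's x, y, z in m, a list of three; "twist": the turn about the tool's z in degrees. In form: [{"claw": claw, "xyz": [tx, ty, tz], "twist": twist}, ...]. A call has 1 to 8 rows; each row shifts and turns the commanded pose from where the row before left it, along the tool's axes as they then stand; what a row does not reach is not made up. A row lasts 1/8 s, in which the tool goes at most 62.5 mm and 10.7 degrees, less where a joint would pass 70% of its speed; a pose out of reach is approached as far as the arm can. A call is refused whole if a number of a shift passes 0.0625 or a number of a turn 10.7, either way. A call with a gripper value outside its range is refused whole. The fingers move at their own pace and stop on an object; "force" is the grip in N (left out, the last holds). Time passes only in rows, so rows that do not move let the fingers close. It gives the time, the measured TCP pose, the force and the opening at its end, in the units of the state.
- r.observe(): the state, without advancing time (a new reading comes with each control period).
- r.read_camera(name): name is "side" or "top" or "wrist"; returns a dict with "frame" (420x560x3 uint8, red, green, blue), "depth" (420x560 float32, m along the optical axis (not along the pixel's ray), 0 where there is no reading), "intrinsics" (3x3 intrinsics, pixels), "cam_to_world" (4x4, takes a point from camera to world coordinates). Camera axes: x right, y down, z forward; pixel columns grow to the right and rows downward; lengths in m; the calibration is good to about 2 mm. A picture is of the moment at which its call begins.
- r.hand_in(): hands the job in, once; it reports no verdict.
The state is a dict: "time": time; "qpos": joint angles; "qvel": joint speeds; "tau": joint torques, N m; "position": TCP position; "tool_rot": TCP orientation; "wrist_force": force on the tool from outside, world axes, zero at the start; "wrist_torque": the same for the moment, N m; "width": finger opening in m.
Only numpy, scipy, OpenCV 4.12 (cv2) and the standard library are available. Lean on these libraries where they do the work, as an engineer would, in place of code of your own. Each camera call takes 0.05 s, during which the arm holds its last target. There are 200 camera calls.

## Task

A pressed hat-shaped bracket sits deep in the open die. Swing the hold-down arm well clear of the cavity, then press the ejector lever all the way down so that the bracket rises, and lift the bracket out and set it down (do not drop it) flat on its feet in the empty tray. Leave the arm swung clear and the lever down, and do not disturb the finished bracket in the other tray or the bottle, drill chuck and chuck key on the bench.

Things in the scene. Friction and masses are not known exactly. Their poses are not given: they have to be found in the camera images.
- die: fixed dark steel die block on a green base, 156 (its x) by 110 (its y) mm, top face 58 mm above the bench; in its middle an open cavity 94 (x) by 48 (y) mm. Origin under its centre at bench height, z up. The ejector lever sticks out on its -y side, the hold-down arm is pivoted on top at its +x end
- keeper (a joint): hold-down arm, a flat steel bar 16 mm wide, 12 mm thick, 2 mm above the die's top face. Angle in rad: 0 = pointing from its pivot along the die's -x, over the bracket; grows as the free end swings to the die's +y side, clockwise from above; stop at 1.75. It starts at 0 to 0.25, takes about 1 N at the knob and stays where left
- keeper_knob (a point): centre of the top of the upright black knob at the arm's free end; knob 22 mm in diameter, 36 mm tall (its top 108 mm above the bench), 100 mm from the pivot axis
- keeper_hinge (a point): the arm's pivot axis (vertical), at the underside of the arm, 60 mm above the bench; 64 mm from the die's centre along its +x
- lever (a joint): ejector lever, angle in rad: 0 = raised (sloping up 0.40 rad), 0.55 = pressed fully down (sloping down 0.15 rad). Pivot axis is parallel to the die's x, at die y = -68 mm, 46 mm above the bench. Pressing it down raises the ejector plate in the cavity by 28 mm in proportion; about 4 to 6 N at the pad; it is stiff and stays where left
- lever_pad (a point): centre of the top of the flat steel thumb pad, 46 by 44 mm, at the lever's end, 125 mm from the pivot axis; about 103 mm above the bench when raised, 36 mm when down
- bracket: loose hat-shaped bracket of 5 mm metal plate, 90 (x) by 44 (y) by 34 mm high, 0.25 kg: flat feet 22 mm long at its x ends, between them a hump 46 (x) by 44 (y) mm, open underneath and at its y sides. Origin at the centre of its underside, z up. Starts feet down, its top 2 mm below the die's face; ejected, its top is 26 mm above the face, its underside 8 mm below it
- tray_empty: fixed shallow grey tray with nothing in it, 90 (x) by 120 (y) mm outside, walls 3 mm thick and 12 mm high, floor 3 mm thick. Origin under its centre at bench height. The two trays stand side by side; either may be the nearer one
- tray_full: the same tray, holding the finished bracket
- finished: a bracket like the other, finished, lying feet down in the other tray with its length along the tray's length
- oil: loose grey plastic oil bottle, 52 mm in diameter, 110 mm tall, origin at its underside
- chuck: loose steel drill chuck standing on the bench, 46 mm in diameter, 62 mm tall, origin at its underside
- chuck_key: loose steel T-shaped chuck key lying on the bench, 80 by 70 mm, 12 mm thick, origin at its underside
There are look-alikes about, which are no part of the job. Leave any orange or red look-alike of the bracket alone.

How it is judged:
By the outcome, as a careful person would: the job done as asked, in the order asked, and still so for the second after the job is handed in, with the robot touching nothing.
It also fails if it takes over 58 s, if anything falls off the work surface, if the arm or the gripper's body presses on something with over 40 N, if the wrist force passes 120 N, or if a joint passes its speed limit or range.

## Working session

There is one attempt and no reset: what is moved stays moved. The work goes in short steps, Python scripts to look and compute and a tool call to move; the robot and the scene stay as the last step left them, time stands still between calls to the robot, and variables do not carry over. Pictures are saved under pics/ and viewed, about 8 in all and at most 12, crops included, and the job is handed in when it is done.

Besides the shell and the picture viewer there is one more tool, called by a JSON object that holds its "fn" and its "kwargs", one argument or row to a line. carry_out: Moves the arm, as the interface text tells. Its arguments: {"type":"object","properties":{"steps":{"type":"array","items":{"type":"object","properties":{"claw":{"type":"number"},"xyz":{"type":"array","items":{"type":"number"}},"twist":{"type":"number"}}}},"force":{"type":"number"}},"required":["steps"]}

```bash
mkdir -p pics
cat > h.py <<'E'
import numpy as np, cv2
from workcell import r
def snap(n,f):
    c=r.read_camera(n); np.savez(f'pics/{f}.npz',**c); cv2.imwrite(f'pics/{f}.png',c['frame'][:,:,::-1]); return c
def pts(c):
    K=c['intrinsics'];T=c['cam_to_world'];d=c['depth'];v,u=np.indices(d.shape)
    p=np.stack([(u-K[0,2])/K[0,0]*d,(v-K[1,2])/K[1,1]*d,d],-1); w=p@T[:3,:3].T+T[:3,3]; w[d==0]=np.nan; return w
def ray(c,u,v,z):
    K=c['intrinsics'];T=c['cam_to_world']; d=T[:3,:3]@np.array([(u-K[0,2])/K[0,0],(v-K[1,2])/K[1,1],1]); o=T[:3,3]; return o+d*(z-o[2])/d[2]
E
python3 - <<'E'
from h import *
a=snap('top','t0');b=snap('side','s0')
print(r.observe()); print(a['cam_to_world'],a['intrinsics']);print(b['cam_to_world'])
im=np.vstack
E
```

```text
{'time': 0.1, 'qpos': array([ 1.14167814e+00,  3.79380880e-01,  1.73473347e+00, -7.10757181e-06,
        1.02852145e+00, -3.32962010e-02]), 'qvel': array([-0.00066568,  0.00021088,  0.00035728,  0.00135015,  0.00182873,
        0.0012548 ]), 'tau': array([-1.98013418e-04, -7.65048194e+01, -4.35294521e+01,  6.51483564e-02,
        3.99119582e-02, -1.08413656e-04]), 'position': array([0.26975099, 0.64554638, 0.22433104]), 'tool_rot': array([ 2.61439628e+00,  1.74099199e+00, -1.38804422e-03]), 'wrist_force': array([ 0.25924393,  0.26045454, -0.04910787]), 'wrist_torque': array([ 0.00189275, -0.0093497 , -0.00435657]), 'width': 0.09175583282190203}
[[ 0.02525947 -0.98513751  0.16990009  0.44644738]
 [-0.99931663 -0.0202951   0.0308931   0.00247331]
 [-0.02698581 -0.17056432 -0.98497694  0.79287277]
 [ 0.          0.          0.          1.        ]] [[395.53797971   0.         281.31973673]
 [  0.         395.53797971 205.81382195]
 [  0.           0.           1.        ]]
[[-0.99393675 -0.0794856   0.07597223  0.53844977]
 [-0.10945549  0.6495886  -0.7523657   0.64454504]
 [ 0.01045155 -0.7561195  -0.65435011  0.61390773]
 [ 0.          0.          0.          1.        ]]
```

View pics/t0.png

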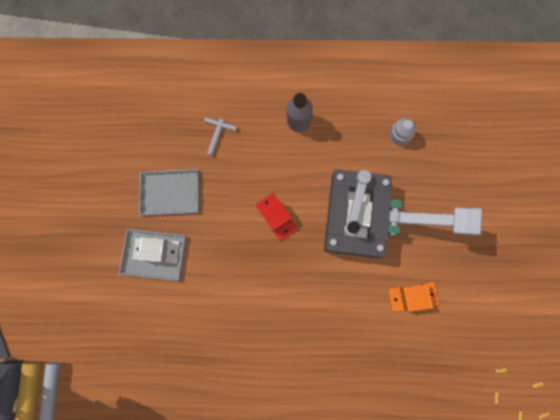

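View pics/s0.png

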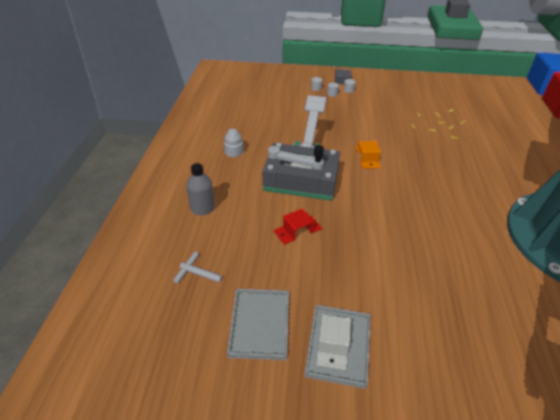

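The top view shows the die at about (358,214), with the lever pad at (467,221) towards -y. The hinge is at (364,177) and the knob at (354,227), over the bracket. The empty tray is at (170,193), and the full one with the finished bracket is at (153,255). The side view agrees.

Run:
```python
from h import *
c=dict(np.load('pics/t0.npz')); w=pts(c); v,u=np.indices(w.shape[:2]); z=w[...,2]
def rect(m,n):
    p=w[m][:,:2]; R=cv2.minAreaRect((p*1000).astype(np.float32)); print(n,m.sum(),np.round(R[0],1),np.round(R[1],1),round(R[2],1),'z',np.round(np.nanmedian(w[m][:,2]),4))
box=lambda a,b,cc,d:(u>=a)&(u<b)&(v>=cc)&(v<d)
rect(box(318,395,160,265)&(abs(z-.058)<.005),'dietop')
rect(box(318,395,160,265)&(z>.098)&(z<.125),'knob?')
rect(box(318,395,160,265)&(abs(z-.072)<.005),'arm')
rect(box(440,490,190,250)&(z>.05),'pad')
rect(box(345,375,185,240)&(z>.02)&(z<.05),'cav')
rect(box(132,207,163,222)&(z>.006)&(z<.02),'trayE')
rect(box(115,192,225,287)&(z>.006)&(z<.02),'trayF')
rect(box(115,192,225,287)&(z>.03),'fin')
for n,b in dict(oil=(280,320,85,135),chuck=(385,420,112,150),red=(250,300,188,245),orange=(385,445,280,318),key=(200,240,115,160)).items(): rect(box(*b)&(z>.008),n); print(np.nanmax(z[box(*b)]))
# screws / outlines by rays: top die dark mask
f=c['frame'].astype(int)
for n,p,zz in [('hinge',(364,177),.074),('knob',(354,227),.108),('pad',(467,221),.103)]: print(n,np.round(ray(c,*p,zz),4), w[p[1],p[0]])
big=cv2.resize(c['frame'][150:280,310:500,::-1],None,fx=4,fy=4,interpolation=cv2.INTER_CUBIC); cv2.imwrite('pics/t0c.png',big)
```

```text
dietop 3856 [ 564.9 -126.8] [122.9 156.3] 84.3 z 0.0582
knob? 129 [ 531.8 -102.5] [20.6 20.2] 37.1 z 0.1079
arm 426 [ 580.2 -115. ] [ 24.2 122.6] 76.9 z 0.0723
pad 897 [ 548.2 -290.1] [62.2 46.3] 84.4 z 0.1014
cav 353 [ 566.9 -122.1] [46.7 92.2] 84.6 z 0.0281
trayE 453 [603.2 257.2] [ 97.4 121. ] 3.9 z 0.0108
trayF 822 [479.2 280.8] [121.1  90. ] 84.9 z 0.0096
fin 569 [488.1 275.9] [47.3 43.8] 86.1 z 0.037
oil 809 [761.4  -4.6] [50.6 43.6] 80.6 z 0.0753
0.11290788196374868
chuck 515 [ 735.2 -214. ] [45.3 39.2] 68.0 z 0.0475
0.0655644377177671
red 576 [560.9  36.9] [88.7 44. ] 35.4 z 0.0342
0.03799663573675771
orange 706 [ 410.7 -229.9] [44.2 86.6] 10.2 z 0.0341
0.03759695505498328
key 308 [736.6 175.4] [65.1 82.7] 49.5 z 0.0108
0.015319970579480535
hinge [ 0.6279 -0.1272  0.074 ] [ 0.62675053 -0.12640887  0.07865907]
knob [ 0.5299 -0.103   0.108 ] [ 0.52999393 -0.10305793  0.1074348 ]
pad [ 0.5453 -0.2991  0.103 ] [ 0.54552076 -0.29970164  0.10166458]
```

View pics/t0c.png

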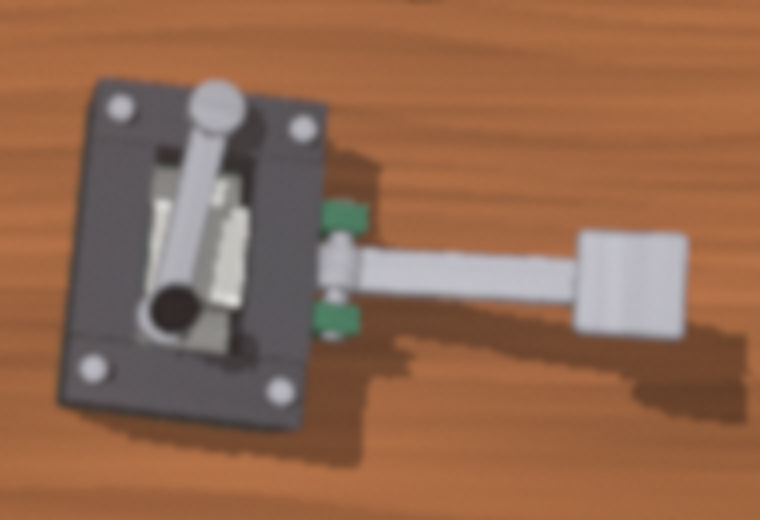

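{"fn": "carry_out", "kwargs": {
  "steps": [
    {"claw": 0,"xyz": [-0.039,0.035,0],"twist": 0},
    {"claw": 0,"xyz": [-0.039,0.035,0],"twist": 0},
    {"claw": 0,"xyz": [-0.039,0.035,0],"twist": 0},
    {"claw": 0,"xyz": [-0.039,0.035,0],"twist": 0},
    {"claw": 0,"xyz": [-0.039,0.035,0],"twist": 0},
    {"claw": 0,"xyz": [-0.039,0.035,0],"twist": 0},
    {"claw": 0,"xyz": [-0.039,0.035,0],"twist": 0},
    {"claw": 0,"xyz": [-0.039,0.035,0],"twist": 0}
  ]
}}

```text
time: 1.1
position: [0.4081, 0.2484, 0.2249]
tool_rot: [2.615, 1.742, 0.0]
wrist_force: [2.4, -0.0, 0.7]
width: 0.0915
```

{"fn": "carry_out", "kwargs": {
  "steps": [
    {"claw": 0,"xyz": [-0.039,0.035,0],"twist": 0},
    {"claw": 0,"xyz": [-0.039,0.035,0],"twist": 0},
    {"claw": 0,"xyz": [-0.039,0.035,0],"twist": 0},
    {"claw": 0,"xyz": [-0.039,0.035,0],"twist": 0},
    {"claw": 0,"xyz": [-0.039,0.035,0],"twist": 0},
    {"claw": 0,"xyz": [-0.03,0.025,0],"twist": 0},
    {"claw": 0,"xyz": [0,0,0],"twist": -8.5},
    {"claw": 0,"xyz": [0,0,0],"twist": 0}
  ]
}}

```text
time: 2.1
position: [0.5055, -0.035, 0.2247]
tool_rot: [-2.48, -1.928, 0.001]
wrist_force: [0.4, 0.1, 0.2]
width: 0.0914
```

{"fn": "carry_out", "kwargs": {
  "steps": [
    {"claw": 0,"xyz": [-0.0295,0.021,0],"twist": 0},
    {"claw": 0,"xyz": [-0.0295,0.021,0],"twist": 0},
    {"claw": 0,"xyz": [0,0,0.035],"twist": 0},
    {"claw": 0,"xyz": [0,0,0.035],"twist": 0},
    {"claw": 0,"xyz": [0,0,0.035],"twist": 0},
    {"claw": 0,"xyz": [0,0,0.027],"twist": 0},
    {"claw": 0,"xyz": [0,0,0],"twist": 0}
  ]
}}

```text
time: 2.98
position: [0.5307, -0.1013, 0.0914]
tool_rot: [-2.478, -1.926, 0.004]
wrist_force: [0.5, 0.7, 0.7]
width: 0.0911
```

{"fn": "carry_out", "kwargs": {
  "steps": [
    {"claw": 255,"xyz": [0,0,0],"twist": 0},
    {"claw": 255,"xyz": [0,0,0],"twist": 0},
    {"claw": 255,"xyz": [0,0,0],"twist": 0},
    {"claw": 255,"xyz": [0,0,0],"twist": 0},
    {"claw": 255,"xyz": [0,0,0],"twist": 0},
    {"claw": 255,"xyz": [0,0,0],"twist": 0},
    {"claw": 255,"xyz": [0,0,0],"twist": 0},
    {"claw": 255,"xyz": [0,0,0],"twist": 0}
  ],
  "force": 8
}}

```text
time: 3.98
position: [0.532, -0.1022, 0.0929]
tool_rot: [-2.479, -1.93, 0.0]
wrist_force: [0.7, 0.7, -0.9]
width: 0.0215
```

Gripped (22 mm knob). Swinging it along the arc.

{"fn": "carry_out", "kwargs": {
  "steps": [
    {"claw": 255,"xyz": [0.0139,0.001,0],"twist": 8},
    {"claw": 255,"xyz": [0.0139,0.001,0],"twist": 8},
    {"claw": 255,"xyz": [0.0139,0.001,0],"twist": 8},
    {"claw": 255,"xyz": [0.0139,0.001,0],"twist": 8},
    {"claw": 255,"xyz": [0.0139,0.001,0],"twist": 8}
  ]
}}

```text
time: 4.6
position: [0.5709, -0.0455, 0.0929]
tool_rot: [2.991, 0.959, 0.0]
wrist_force: [1.9, -6.9, -2.9]
width: 0.0215
```

{"fn": "carry_out", "kwargs": {
  "steps": [
    {"claw": 255,"xyz": [0.0139,0.001,0],"twist": 8},
    {"claw": 255,"xyz": [0.0139,0.001,0],"twist": 8},
    {"claw": 255,"xyz": [0.0139,0.001,0],"twist": 8},
    {"claw": 255,"xyz": [0.0139,0.001,0],"twist": 8},
    {"claw": 255,"xyz": [0.0139,0.001,0],"twist": 8},
    {"claw": 255,"xyz": [0.0087,0.0004,0],"twist": 5},
    {"claw": 255,"xyz": [0,0,0],"twist": 0},
    {"claw": 255,"xyz": [0,0,0],"twist": 0}
  ]
}}

```text
time: 5.6
position: [0.645, -0.0288, 0.0929]
tool_rot: [3.131, -0.251, -0.0]
wrist_force: [-1.0, -5.7, 0.8]
width: 0.0213
```

{"fn": "carry_out", "kwargs": {
  "steps": [
    {"claw": 130,"xyz": [0,0,0],"twist": 0},
    {"claw": 130,"xyz": [0,0,0],"twist": 0},
    {"claw": 130,"xyz": [0,0,0],"twist": 0},
    {"claw": 130,"xyz": [0,0,-0.02],"twist": 0},
    {"claw": 130,"xyz": [0,0,-0.04],"twist": 0},
    {"claw": 130,"xyz": [0,0,-0.04],"twist": 0}
  ]
}}

```text
time: 6.35
position: [0.645, -0.0282, 0.1954]
tool_rot: [-3.132, 0.251, -0.001]
wrist_force: [-0.1, -0.5, -0.1]
width: 0.0448
```

{"fn": "carry_out", "kwargs": {
  "steps": [
    {"claw": 255,"xyz": [-0.0087,0.0485,0],"twist": 0},
    {"claw": 255,"xyz": [-0.0087,0.0485,0],"twist": 0},
    {"claw": 255,"xyz": [-0.0087,0.0485,0],"twist": 0},
    {"claw": 255,"xyz": [-0.0087,0.0485,0],"twist": 0},
    {"claw": 255,"xyz": [-0.0087,0.0485,0],"twist": 0},
    {"claw": 255,"xyz": [-0.0087,0.0485,0],"twist": 0},
    {"claw": 255,"xyz": [0,0,0],"twist": 0}
  ]
}}

```text
time: 7.22
position: [0.5463, -0.3098, 0.1945]
tool_rot: [3.13, -0.256, 0.002]
wrist_force: [1.2, 0.5, -0.9]
width: 0.0003
```

Run:
```python
from h import *
c=snap('top','t1'); o=r.observe(); print(o['position'],o['width'])
cv2.imwrite('pics/t1c.png',cv2.resize(c['frame'][130:310,300:500,::-1],None,fx=3,fy=3))
```

```text
[ 0.54677977 -0.30827769  0.1942006 ] 0.0007367727505356429
```

View pics/t1c.png

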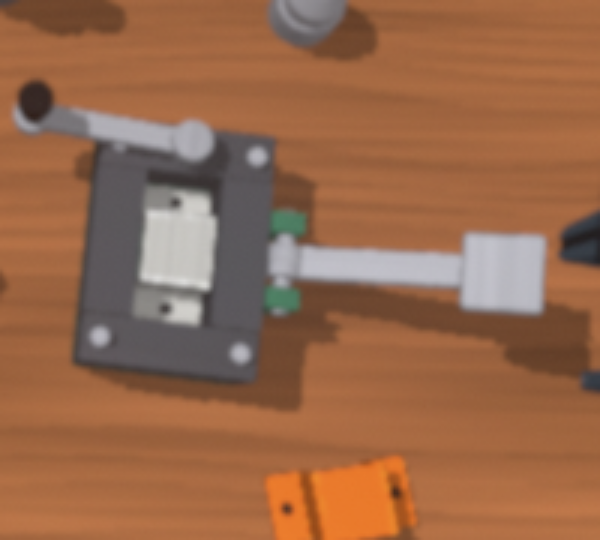

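The keeper now points off the die's +y side, with its knob at crop (36,100), and the cavity is open with the whole bracket showing. I'll press the lever next.

{"fn": "carry_out", "kwargs": {
  "steps": [
    {"claw": 255,"xyz": [0,0,0.035],"twist": 0},
    {"claw": 255,"xyz": [0,0,0.025],"twist": 0},
    {"claw": 255,"xyz": [0,0,0.01],"twist": 0},
    {"claw": 255,"xyz": [0,0,0.01],"twist": 0},
    {"claw": 255,"xyz": [0,0,0.01],"twist": 0},
    {"claw": 255,"xyz": [0,0,0.01],"twist": 0}
  ]
}}

```text
time: 8.02
position: [0.5482, -0.3075, 0.094]
tool_rot: [3.13, -0.251, 0.004]
wrist_force: [0.1, -0.9, 4.9]
width: 0.0
```

{"fn": "carry_out", "kwargs": {
  "steps": [
    {"claw": 255,"xyz": [0,0,0.008],"twist": 0},
    {"claw": 255,"xyz": [0,0,0.008],"twist": 0},
    {"claw": 255,"xyz": [0,0,0.008],"twist": 0},
    {"claw": 255,"xyz": [0,0,0.008],"twist": 0}
  ]
}}

```text
time: 8.52
position: [0.5471, -0.3074, 0.0605]
tool_rot: [3.131, -0.251, 0.0]
wrist_force: [-0.6, -4.3, 6.2]
width: 0.0001
```

{"fn": "carry_out", "kwargs": {
  "steps": [
    {"claw": 255,"xyz": [0,0,0.004],"twist": 0},
    {"claw": 255,"xyz": [0,0,0.003],"twist": 0},
    {"claw": 255,"xyz": [0,0,0.002],"twist": 0},
    {"claw": 255,"xyz": [0,0,0],"twist": 0}
  ]
}}

```text
time: 9.02
position: [0.5469, -0.307, 0.0517]
tool_rot: [-3.131, 0.251, 0.001]
wrist_force: [0.5, -2.0, 1.1]
width: 0.0004
```

{"fn": "carry_out", "kwargs": {
  "steps": [
    {"claw": 255,"xyz": [0,0,0.0015],"twist": 0},
    {"claw": 255,"xyz": [0,0,0],"twist": 0}
  ]
}}

```text
time: 9.28
position: [0.5469, -0.307, 0.0504]
tool_rot: [-3.131, 0.251, 0.0]
wrist_force: [-0.1, -0.1, 5.1]
width: 0.0004
```

{"fn": "carry_out", "kwargs": {
  "steps": [
    {"claw": 255,"xyz": [0,0,0.0015],"twist": 0},
    {"claw": 255,"xyz": [0,0,0],"twist": 0}
  ]
}}

```text
time: 9.52
position: [0.5471, -0.3071, 0.0499]
tool_rot: [-3.131, 0.251, 0.0]
wrist_force: [-4.0, 2.8, 21.2]
width: 0.0009
```

{"fn": "carry_out", "kwargs": {
  "steps": [
    {"claw": 255,"xyz": [0,0,0.0015],"twist": 0},
    {"claw": 255,"xyz": [0,0,0],"twist": 0}
  ]
}}

```text
time: 9.78
position: [0.5472, -0.3071, 0.0494]
tool_rot: [-3.131, 0.251, 0.001]
wrist_force: [-10.5, 6.6, 38.2]
width: 0.0004
```

{"fn": "carry_out", "kwargs": {
  "steps": [
    {"claw": 255,"xyz": [0,0,-0.03],"twist": 0},
    {"claw": 255,"xyz": [0,0,-0.05],"twist": 0},
    {"claw": 82,"xyz": [0,0,-0.05],"twist": 0},
    {"claw": 82,"xyz": [0,0,-0.04],"twist": 0},
    {"claw": 82,"xyz": [0,0,0],"twist": 0}
  ]
}}

```text
time: 10.4
position: [0.548, -0.3076, 0.2203]
tool_rot: [3.13, -0.251, 0.006]
wrist_force: [-0.2, 0.1, -0.3]
width: 0.0279
```

Run:
```python
from h import *
c=snap('top','t2'); w=pts(c);z=w[...,2]; v,u=np.indices(z.shape); o=r.observe(); print(o['position'],o['tool_rot'],o['width'])
cv2.imwrite('pics/t2c.png',cv2.resize(c['frame'][130:310,300:500,::-1],None,fx=3,fy=3))
m=(abs(z-.084)<.006)&(np.hypot(w[...,0]-.565,w[...,1]+.121)<.04)
R=cv2.minAreaRect((w[m][:,:2]*1000).astype(np.float32)); print('hump',R,np.median(z[m]),m.sum(), w[m].mean(0))
m=(abs(z-.055)<.006)&(abs(w[...,0]-.565)<.05)&(abs(w[...,1]+.121)<.023)
R=cv2.minAreaRect((w[m][:,:2]*1000).astype(np.float32)); print('feet',R,np.median(z[m]),m.sum())
m=(abs(w[...,0]-.546)<.02)&(abs(w[...,1]+.313)<.02); print('pad',np.nanmedian(z[m]))
# empty tray outline
box=(u>=132)&(u<207)&(v>=163)&(v<222)
for lo,hi in((.001,.006),(.009,.016)):
  mm=(box&(z>lo)&(z<hi)).astype(np.uint8); n,l,s,_=cv2.connectedComponentsWithStats(mm); k=1+np.argmax(s[1:,4]); q=w[l==k]
  print('tray',lo,s[k,4],cv2.minAreaRect((q[:,:2]*1000).astype(np.float32)))
f=cv2.cvtColor(c['frame'],cv2.COLOR_RGB2HSV); mm=(box&(f[...,1]<90)).astype(np.uint8); n,l,s,_=cv2.connectedComponentsWithStats(mm);k=1+np.argmax(s[1:,4])
cn,_=cv2.findContours((l==k).astype(np.uint8),0,2); h=cv2.boxPoints(cv2.minAreaRect(cn[0])); P=np.array([ray(c,*p,.012)[:2] for p in h]); print('tray colour',P,P.mean(0),s[k,4])
```

```text
[ 0.5470734  -0.30711598  0.21815912] [ 3.13106428e+00 -2.51203717e-01  1.68095066e-03] 0.03151646936725667
hump ((564.3800048828125, -120.9946517944336), (44.59003448486328, 46.156089782714844), 84.08356475830078) 0.08423935688208611 628 [ 0.56368844 -0.12057477  0.08417396]
feet ((565.1242065429688, -120.81588745117188), (99.52238464355469, 45.81797790527344), 0.3583983778953552) 0.05559206766122565 618
pad 0.03788448261036792
tray 0.001 2019 ((607.7637939453125, 258.9598388671875), (83.43446350097656, 112.82246398925781), 3.691350221633911)
tray 0.009 329 ((606.6422119140625, 257.5430603027344), (90.77539825439453, 120.91722106933594), 3.75665020942688)
tray colour [[0.64750373 0.3251474 ]
 [0.65511972 0.19984768]
 [0.56250795 0.19037674]
 [0.55475444 0.31316207]] [0.60497146 0.25713347] 2682
```

View pics/t2c.png

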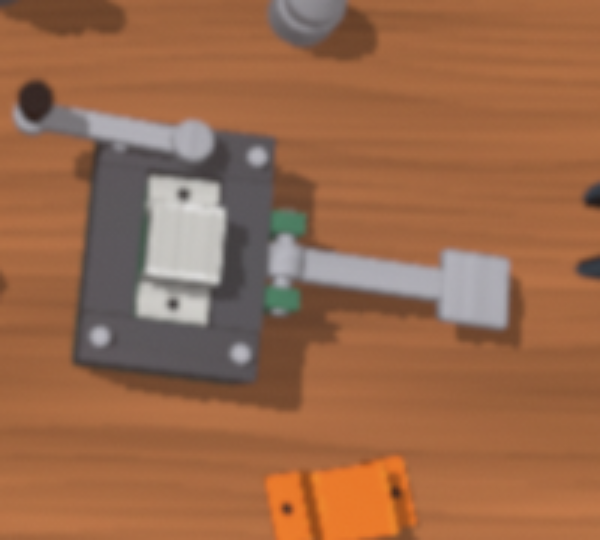

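The bracket is ejected: hump top at 84 mm, centre about (564,-121) mm, angle -5.7°. The lever is down and the keeper clear. Next is the grasp across the hump walls.

{"fn": "carry_out", "kwargs": {
  "steps": [
    {"claw": 82,"xyz": [-0.0025,-0.0373,0],"twist": 0},
    {"claw": 82,"xyz": [-0.0025,-0.0373,0],"twist": 0},
    {"claw": 82,"xyz": [-0.0025,-0.0373,0],"twist": 0},
    {"claw": 82,"xyz": [-0.0025,-0.0373,0],"twist": 0},
    {"claw": 82,"xyz": [-0.0025,-0.0373,0],"twist": 0},
    {"claw": 82,"xyz": [0,0,0.04],"twist": -3.5},
    {"claw": 82,"xyz": [0,0,0.03],"twist": 0},
    {"claw": 82,"xyz": [0,0,0],"twist": 0}
  ]
}}

```text
time: 11.45
position: [0.562, -0.1203, 0.1442]
tool_rot: [-3.136, 0.155, 0.01]
wrist_force: [0.2, 0.7, 1.1]
width: 0.0621
```

Run:
```python
from h import *
o=r.observe(); print(o['position'],o['tool_rot'],o['width']); snap('side','s3'); c=snap('wrist','w3')
```

```text
[ 0.56200799 -0.12033787  0.1441662 ] [-3.13641203  0.15538176  0.00990329] 0.062079061155359584
```

View pics/w3.png

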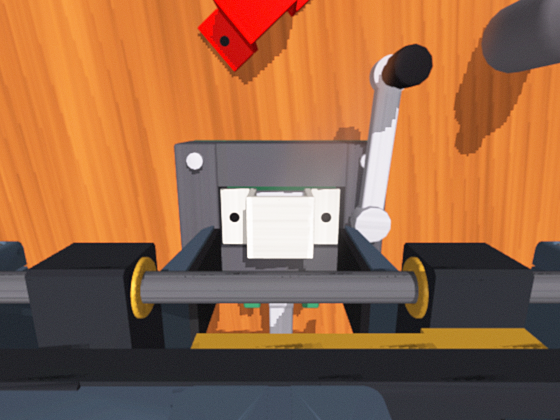

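The wrist view has the hump centred at about (280,225), between the fingers at (195,270) and (365,270), with the hub clear. I'll descend and grip.

{"fn": "carry_out", "kwargs": {
  "steps": [
    {"claw": 82,"xyz": [0,0,0],"twist": 0},
    {"claw": 82,"xyz": [0,0,0.03],"twist": 0},
    {"claw": 82,"xyz": [0,0,0.02],"twist": 0},
    {"claw": 82,"xyz": [0,0,0.01],"twist": 0},
    {"claw": 82,"xyz": [0,0,0.01],"twist": 0},
    {"claw": 82,"xyz": [0,0,0],"twist": 0},
    {"claw": 82,"xyz": [0,0,0],"twist": 0}
  ]
}}

```text
time: 12.42
position: [0.5647, -0.1211, 0.0779]
tool_rot: [3.138, -0.156, 0.001]
wrist_force: [0.3, 0.8, 0.3]
width: 0.0619
```

{"fn": "carry_out", "kwargs": {
  "steps": [
    {"claw": 255,"xyz": [0,0,0],"twist": 0},
    {"claw": 255,"xyz": [0,0,0],"twist": 0},
    {"claw": 255,"xyz": [0,0,0],"twist": 0},
    {"claw": 255,"xyz": [0,0,0],"twist": 0},
    {"claw": 255,"xyz": [0,0,0],"twist": 0},
    {"claw": 255,"xyz": [0,0,0],"twist": 0}
  ],
  "force": 20
}}

```text
time: 13.18
position: [0.5645, -0.1211, 0.0777]
tool_rot: [3.138, -0.156, 0.0]
wrist_force: [-2.1, -0.0, 6.5]
width: 0.0462
```

{"fn": "carry_out", "kwargs": {
  "steps": [
    {"claw": 255,"xyz": [0,0,-0.008],"twist": 0},
    {"claw": 255,"xyz": [0,0,-0.015],"twist": 0},
    {"claw": 255,"xyz": [0,0,-0.025],"twist": 0},
    {"claw": 255,"xyz": [0,0,-0.025],"twist": 0},
    {"claw": 255,"xyz": [0,0,-0.02],"twist": 0},
    {"claw": 255,"xyz": [0,0,-0.007],"twist": 0},
    {"claw": 255,"xyz": [0,0,0],"twist": 0}
  ]
}}

```text
time: 14.05
position: [0.5644, -0.1211, 0.1776]
tool_rot: [3.138, -0.156, 0.001]
wrist_force: [0.2, -0.5, -2.8]
width: 0.0458
```

{"fn": "carry_out", "kwargs": {
  "steps": [
    {"claw": 255,"xyz": [0.0005,-0.015,0],"twist": 0},
    {"claw": 255,"xyz": [0.0005,-0.025,0],"twist": 0},
    {"claw": 255,"xyz": [0.0005,-0.03,0],"twist": 0},
    {"claw": 255,"xyz": [0.0005,-0.03,0],"twist": 0},
    {"claw": 255,"xyz": [0.0005,-0.03,0],"twist": 0},
    {"claw": 255,"xyz": [0.0005,-0.03,0],"twist": 0},
    {"claw": 255,"xyz": [0.0005,-0.03,0],"twist": 0},
    {"claw": 255,"xyz": [0.0005,-0.03,0],"twist": 0}
  ]
}}

```text
time: 15.05
position: [0.5895, 0.0992, 0.1764]
tool_rot: [3.138, -0.155, -0.002]
wrist_force: [0.2, 0.5, -2.2]
width: 0.0457
```

{"fn": "carry_out", "kwargs": {
  "steps": [
    {"claw": 255,"xyz": [0.0005,-0.03,0],"twist": 0},
    {"claw": 255,"xyz": [0.0005,-0.03,0],"twist": 0},
    {"claw": 255,"xyz": [0.0005,-0.03,0],"twist": 0},
    {"claw": 255,"xyz": [0.0005,-0.03,0],"twist": 0},
    {"claw": 255,"xyz": [0.0005,-0.025,0],"twist": 0},
    {"claw": 255,"xyz": [0.0005,-0.016,0],"twist": 0},
    {"claw": 255,"xyz": [0,0,0],"twist": 0},
    {"claw": 255,"xyz": [0,0,0],"twist": 0}
  ]
}}

```text
time: 16.05
position: [0.6089, 0.2568, 0.1772]
tool_rot: [3.137, -0.156, -0.001]
wrist_force: [-0.1, -1.0, -1.6]
width: 0.046
```

{"fn": "carry_out", "kwargs": {
  "steps": [
    {"claw": 255,"xyz": [0,0,0],"twist": 8},
    {"claw": 255,"xyz": [0,0,0],"twist": 8},
    {"claw": 255,"xyz": [0,0,0],"twist": 8},
    {"claw": 255,"xyz": [0,0,0],"twist": 8},
    {"claw": 255,"xyz": [0,0,0],"twist": 8},
    {"claw": 255,"xyz": [0,0,0],"twist": 8},
    {"claw": 255,"xyz": [0,0,0],"twist": 8},
    {"claw": 255,"xyz": [0,0,0],"twist": 8}
  ]
}}

```text
time: 17.05
position: [0.609, 0.2564, 0.1775]
tool_rot: [2.573, -1.802, -0.0]
wrist_force: [0.9, -0.4, -2.1]
width: 0.0456
```

{"fn": "carry_out", "kwargs": {
  "steps": [
    {"claw": 255,"xyz": [0,0,0],"twist": 8},
    {"claw": 255,"xyz": [0,0,0],"twist": 6},
    {"claw": 255,"xyz": [0,0,0],"twist": 2.6},
    {"claw": 255,"xyz": [0,0,0],"twist": 0},
    {"claw": 255,"xyz": [0,0,0],"twist": 0}
  ]
}}

```text
time: 17.68
position: [0.6091, 0.2569, 0.1775]
tool_rot: [-2.293, 2.147, -0.0]
wrist_force: [-0.0, 0.0, -2.3]
width: 0.0457
```

Run:
```python
from h import *
o=r.observe(); print(o['position'],o['tool_rot'],o['width']); c=snap('side','s4'); w=pts(c);z=w[...,2]
near=(abs(w[...,0]-.607)<.06)&(abs(w[...,1]-.258)<.075)
m=near&(z>.004)&(z<.015); R=cv2.minAreaRect((w[m][:,:2]*1000).astype(np.float32)); print('tray side',R)
```

```text
[0.60909118 0.25691878 0.17750725] [-2.29301929e+00  2.14746645e+00 -3.92390912e-05] 0.04574828433612975
tray side ((604.4727783203125, 258.18890380859375), (90.16969299316406, 122.06266784667969), 3.912926197052002)
```

View pics/s4.png

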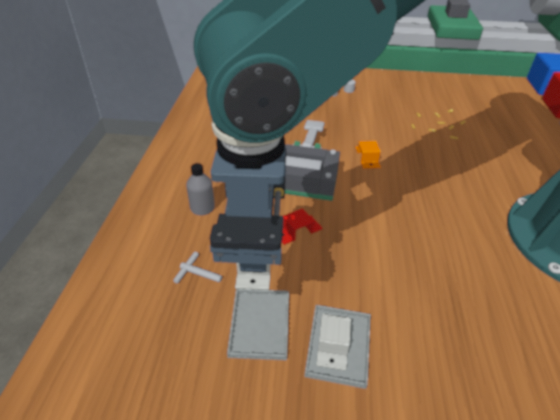

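The side view shows the bracket held level above the empty tray at (260,325), with the finished bracket undisturbed. I'll lower it.

{"fn": "carry_out", "kwargs": {
  "steps": [
    {"claw": 255,"xyz": [-0.0012,0.0032,0.01],"twist": 0},
    {"claw": 255,"xyz": [0,0,0.025],"twist": 0},
    {"claw": 255,"xyz": [0,0,0.03],"twist": 0},
    {"claw": 255,"xyz": [0,0,0.03],"twist": 0},
    {"claw": 255,"xyz": [0,0,0.025],"twist": 0},
    {"claw": 255,"xyz": [0,0,0.015],"twist": 0},
    {"claw": 255,"xyz": [0,0,0.006],"twist": 0},
    {"claw": 255,"xyz": [0,0,0],"twist": 0}
  ]
}}

```text
time: 18.73
position: [0.6059, 0.2584, 0.0366]
tool_rot: [-2.292, 2.148, -0.0]
wrist_force: [0.0, -0.4, -2.3]
width: 0.0455
```

{"fn": "carry_out", "kwargs": {
  "steps": [
    {"claw": 255,"xyz": [0,0,0.002],"twist": 0},
    {"claw": 255,"xyz": [0,0,0.002],"twist": 0},
    {"claw": 255,"xyz": [0,0,0],"twist": 0}
  ]
}}

```text
time: 19.1
position: [0.6058, 0.2584, 0.0326]
tool_rot: [-2.292, 2.148, -0.0]
wrist_force: [-0.3, 0.3, -1.9]
width: 0.0458
```

{"fn": "carry_out", "kwargs": {
  "steps": [
    {"claw": 255,"xyz": [0,0,0.001],"twist": 0},
    {"claw": 255,"xyz": [0,0,0],"twist": 0}
  ]
}}

```text
time: 19.35
position: [0.6058, 0.2583, 0.0314]
tool_rot: [2.292, -2.148, -0.0]
wrist_force: [-0.4, -0.2, -1.9]
width: 0.0464
```

{"fn": "carry_out", "kwargs": {
  "steps": [
    {"claw": 255,"xyz": [0,0,0.001],"twist": 0},
    {"claw": 255,"xyz": [0,0,0],"twist": 0}
  ]
}}

```text
time: 19.6
position: [0.6059, 0.2584, 0.0308]
tool_rot: [2.292, -2.148, 0.0]
wrist_force: [-2.4, -1.9, 4.7]
width: 0.0461
```

Contact felt. I'll release and retreat upward, then clear away towards the robot side.

{"fn": "carry_out", "kwargs": {
  "steps": [
    {"claw": 100,"xyz": [0,0,0],"twist": 0},
    {"claw": 90,"xyz": [0,0,0],"twist": 0},
    {"claw": 90,"xyz": [0,0,0],"twist": 0},
    {"claw": 90,"xyz": [0,0,-0.01],"twist": 0},
    {"claw": 90,"xyz": [0,0,-0.03],"twist": 0},
    {"claw": 90,"xyz": [0,0,-0.05],"twist": 0},
    {"claw": 90,"xyz": [0,0,-0.05],"twist": 0},
    {"claw": 90,"xyz": [0,0,-0.05],"twist": 0}
  ]
}}

```text
time: 20.6
position: [0.6057, 0.2583, 0.2229]
tool_rot: [-2.292, 2.148, -0.0]
wrist_force: [0.1, 0.1, -0.7]
width: 0.0586
```

{"fn": "carry_out", "kwargs": {
  "steps": [
    {"claw": 90,"xyz": [-0.04,0.02,0],"twist": 0},
    {"claw": 90,"xyz": [-0.04,0.02,0],"twist": 0},
    {"claw": 90,"xyz": [-0.04,0.02,0],"twist": 0},
    {"claw": 90,"xyz": [-0.04,0.02,0],"twist": 0},
    {"claw": 90,"xyz": [-0.04,0.02,0],"twist": 0},
    {"claw": 90,"xyz": [-0.04,0.02,0],"twist": 0},
    {"claw": 90,"xyz": [0,0,0],"twist": 0},
    {"claw": 90,"xyz": [0,0,0],"twist": 0}
  ]
}}

```text
time: 21.6
position: [0.4705, 0.4898, 0.2208]
tool_rot: [-2.293, 2.148, -0.0]
wrist_force: [-0.2, -0.5, -0.8]
width: 0.0587
```

Run:
```python
from h import *
o=r.observe(); print(o['position'],o['wrist_force'],o['width'],np.abs(o['qvel']).max()); c=snap('top','t5'); w=pts(c);z=w[...,2]
def rect(m,n):
    R=cv2.minAreaRect((w[m][:,:2]*1000).astype(np.float32)); print(n,np.round(R[0],1),np.round(R[1],1),round(R[2],1),round(float(np.nanmedian(z[m])),4),round(float(z[m].std()),4))
def near(x,y,d): return (np.hypot(w[...,0]-x,w[...,1]-y)<d)
rect(near(.606,.258,.06)&(z>.03),'placed hump')
rect(near(.606,.258,.055)&(z>.0058)&(z<.0095),'placed feet')
rect(near(.485,.278,.06)&(z>.03),'finished')
rect(near(.645,-.029,.03)&(z>.098)&(z<.12),'knob')
rect((abs(w[...,0]-.546)<.018)&(abs(w[...,1]+.313)<.018),'pad')
rect(near(.761,-.005,.05)&(z>.008),'oil');rect(near(.735,-.214,.045)&(z>.008),'chuck');rect(near(.7366,.1754,.06)&(z>.008),'key')
```

```text
[0.47050977 0.48979139 0.22080584] [-0.20480135 -0.45991508 -0.77041884] 0.058719654167697186 0.01778473112373112
placed hump [607.6 257.6] [44.5 47. ] 3.7 0.0371 0.0015
placed feet [605.3 256.8] [ 87.9 105.2] 3.9 0.0079 0.001
finished [488.1 276. ] [47.3 43.9] 86.0 0.037 0.0015
knob [646. -28.] [21.2 19.7] 0.7 0.108 0.0023
pad [ 546.  -312.9] [35.8 35.9] 89.5 0.0365 0.0091
oil [761.5  -4.9] [50.4 43.9] 83.9 0.0751 0.0276
chuck [ 736.  -213.6] [42.1 42.2] 4.5 0.0469 0.0156
key [736.6 175.6] [65.2 82.6] 49.7 0.0109 0.0015
```

View pics/t5.png

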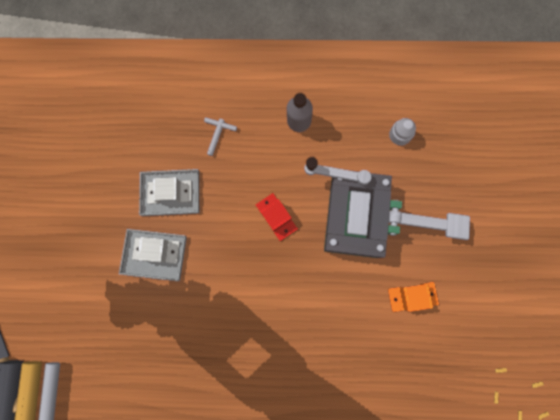

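The bracket lies flat in the tray at (170,190). The keeper is clear, the lever is down and the other objects haven't moved. I'll check the ejector plate height and hand in.

Run:
```python
from h import *
w=pts(dict(np.load('pics/t5.npz'))); m=(abs(w[...,0]-.565)<.03)&(abs(w[...,1]+.121)<.014); print('plate z',np.median(w[m][:,2]))
r.hand_in()
```

```text
plate z 0.05032768591733683
the job is handed in; nothing more can be done
```

The job is done and handed in. I swung the hold-down arm clear, pressed the lever to its stop, gripped the raised bracket across its hump, and lowered it into the empty tray until I felt contact. Then I released it and backed off. It took about 22 s of the 58 s allowed.

Last camera checks before handing in:
- **Bracket:** it lies flat on its feet inside the tray. The hump top is at 37 mm, as expected, centred within about 2 mm and aligned with the tray at 3.7°.
- **Hold-down arm:** the knob is well off the cavity at about (646, -28) mm, roughly 1.64 rad.
- **Lever:** the pad is at about 36.5 mm. The ejector plate measured 50.3 mm against about 50 mm expected at full travel.
- **Other objects:** the finished bracket, bottle, drill chuck and chuck key are within about 1 mm of their first positions, and the look-alikes appear unmoved in the last picture.

None of the checks failed. The two cameras placed the tray's centre about 2–3 mm apart, well inside the clearance. The highest wrist force I read was about 40 N, with the fingertips pressing the lever against its stop.

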